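# Show a glaze test on the sprung carousel

### The arm

A 6-joint arm with a two-finger parallel gripper is mounted at the origin on the work surface. World frame = base frame: x ahead of the robot, y to its left, z up, the work surface at z = 0. Lengths are in m, angles in rad, forces in N, time in s.
With the tool pointing down it reaches from about 0.35 to 1 m from the base axis. Payload 7.1 kg.
Tool frame: the origin (TCP) lies between the finger pads; the fingertips stand 22 mm ahead of it and the grasp point (between the pads) lies 3 mm ahead of it; x points along the fingers, y is the direction in which the jaws open and shut, and the axes are right-handed (so a half turn about x gives the same grasp; the last joint's range is limited). The gripper opens to 85 mm and grips with 20 to 120 N. Pads are 22 mm wide; open, the fingers measure 114 mm over their backs; the gripper's body (76 mm by 85 mm) begins 54 mm behind the grasp point. The pads swing forward as they close: fully open they stand 13 mm farther back than shut.
Start: joints at [1.159, 0.423, 1.63, -0, 1.089, -0.019], TCP at [0.239, 0.577, 0.253] pointing down, gripper open.
Joint ranges: [-3, 3], [-0.9, 2.11], [0.09, 2.58], [-1.31, 4.45], [0.11, 2.69], [-2.54, 2.54]. Speed limits (rad/s): [2.39, 2.39, 3.01, 3.14, 3.14, 3.14].

### API

Orientations are given as a rotation vector (axis times angle).
In Python, from rig import manip gives the robot as it stands. The module is installed in compiled form; this text tells all that it offers. Calls block until the motion is done:
- manip.move_to(position, orientation): joint-space move of the TCP to a pose.
- manip.servo_line(position, orientation=None, rate=0.15): straight line of the TCP; orientation=None keeps the orientation; rate is the mean speed in m/s.
- manip.set_joints(angles): joint-space move.
- manip.command_gripper(opening, f_grip=None): finger opening in m; f_grip is the grip in N (None keeps the last); returns when the fingers have stopped.
- manip.hold(seconds).
- manip.solve_ik(position, orientation): joint angles nearest the present ones, or None.
- manip.camera(name): name is "scene" or "top"; returns a dict with "image" (384x512x3 uint8, red, green, blue), "fx", "fy", "cx", "cy" (pixels), "cam_to_world" (4x4, takes a point from camera to world coordinates). Camera axes: x right, y down, z forward; pixel columns grow to the right and rows downward; lengths in m; the calibration is good to about 2 mm. A picture is of the moment at which its call begins. There is no depth.
A pose or a line that the arm cannot do raises manip.IKError and nothing moves.
- manip.sign_off(): hands the job in, once; it reports no verdict.
Readings, each from a call of its own:
- manip.get_time(): time.
- manip.get_joint_positions(): joint angles.
- manip.get_joint_vel(): joint speeds.
- manip.get_tau(): joint torques, N m.
- manip.get_position(): TCP position.
- manip.get_ee_rot(): TCP orientation.
- manip.get_contact_force(): force on the tool from outside, world axes, zero at the start.
- manip.get_torque(): the same for the moment, N m.
- manip.get_width(): finger opening in m.
Only numpy, scipy, OpenCV 4.12 (cv2) and the standard library are available. Lean on these libraries where they do the work, as an engineer would, in place of code of your own. Each camera call takes 0.05 s, during which the arm holds its last target.

### The job

Take the terracotta test ring from the white tile in the grey tray, thread it down onto the steel post of the carousel until it sits on the collar, and let go of it. Then grip the carousel's orange handle and turn the carousel until the blue-lidded jar stands squarely at the yellow front pointer, and finish still gripping the handle, holding the carousel still there against its return spring. Do not disturb the kiln stilt, spatula, lidded pot or magnetic clip.

Things in the scene. Friction and masses are not known exactly. Their poses are not given: they have to be found in the camera images.
- ring: terracotta test ring, a short tube 46 mm outside, 20 mm bore, 22 mm tall, 40 to 85 g, loose. Origin at its centre (half-way up, on its axis); z along the bore. It starts lying flat (bore upright) on the white tile
- tray: two stacked grey trays, fixed, 180 x 160 mm (x, y; the thin flange between the tiers 190 x 170), origin under the centre on the bench, z up. The white tile (100 x 100 mm, centred) has its top 34 mm above the origin; the upper tray's rim is 44 mm above the origin, 4 mm thick
- post_seat (a point): on the carousel's steel post: point on the post's axis at the top face of its 28 mm wide collar, where the ring's underside rests (so a seated ring's centre is 11 mm above). The post, 11 mm thick, goes up 44 mm above this point (top 6 mm tapered). The post stands 90 mm from the carousel axis, 65 degrees counter-clockwise (from above) of the blue-lidded jar, and moves with the carousel
- handle_grip (a point): on the axis of the orange upright handle, an upright cylinder 20 mm thick standing on the carousel, which can spin about its own upright pin; the point lies 45 mm above the carousel's top face, the handle's top 17 mm above the point; its plain part reaches 37 mm below the point. It stands 90 mm from the carousel axis, opposite the blue-lidded jar
- handle: the orange handle with its black foot: origin at the foot's underside on the carousel's top face, z up
- blue_lid (a point): centre of the top of the blue lid of the marked jar (white ceramic jar 46 mm wide, 50 mm high, fixed on the carousel 90 mm from its axis). Three like jars with grey lids stand at 125, 235 and 295 degrees counter-clockwise from it
- pointer: yellow arrow plate lying fixed on the bench beside the carousel, on the robot's side, tip towards the carousel. This frame's origin is on the carousel's vertical axis at bench height, z up; the pointer lies along its own -x, 131 to 211 mm out, 6 mm thick. The jar is at the front when its centre lies on this frame's -x half-line
- carousel (a joint): turn of the carousel (rad), counter-clockwise seen from above is positive, 0 = rest, stops at -0.4 and 1.7. A soft return spring (0.12 N m/rad, friction 0.02 N m) swings it back to about 0 when let go. The carousel is a wooden disc 260 mm across, its top face 44 mm above the bench. Reaching the pointer takes a turn in the positive direction of about 0.5 to 1.3 rad
- stilt: bystander: three-armed terracotta kiln stilt, about 76 mm across, 26 mm high, origin at its underside centre
- spatula: bystander: offset spatula lying flat, wooden handle along its -x (to 170 mm from the origin), steel blade along +x (to 113 mm), 22 mm high, 30 mm wide
- pot: bystander: white plastic pot with green lid, 86 mm wide, 60 mm high, origin at its underside centre
- clip: bystander: steel magnetic clip, 45 x 30 mm, about 22 mm high, origin at its underside centre
Not all that is in view belongs to the job. What is shaped like the ring but red is not meant.

How it is judged:
On the way, in this order (a step that is already met when the one before it is completed fails the run):
1. the ring sits on the post's collar and has been let go (horizontal distance between ring and post_seat below 0.008 m and z of ring in the frame of post_seat between 0.006 and 0.016 m and angle between ring's own z axis and vertical below 0.15 rad and contact force between the fingers and ring below 0.1 N), for 0.2 s.
2. the gripped handle has brought the blue-lidded jar to the pointer and holds it still (y of blue_lid in the frame of pointer between -0.008 and 0.008 m and x of blue_lid in the frame of pointer below -0.05 m and velocity of joint carousel between -0.08 and 0.08 rad/s and contact force between the fingers and handle above 3 N), for 0.2 s.
At the end, for the whole second after the job is handed in: Ring upright on the collar (within 8 mm of the axis, centre 6-16 mm above collar, tilt < 0.15 rad), not touched by the fingers; blue-lidded jar within 8 mm sideways of the pointer line, on its side; carousel slower than 0.08 rad/s; fingers on the handle with over 3 N (all of step 1 and all of step 2); the arm keeps its last pose, push and grip.
It fails at once if the kiln stilt is moved more than 30 mm (distance of stilt from where it was at the start of the episode above 0.03 m).
It fails at once if the spatula is moved more than 30 mm (distance of spatula from where it was at the start of the episode above 0.03 m).
It fails at once if the lidded pot is moved more than 30 mm (distance of pot from where it was at the start of the episode above 0.03 m).
It fails at once if the magnetic clip is moved more than 30 mm (distance of clip from where it was at the start of the episode above 0.03 m).
It also fails if it takes over 54 s, if anything falls off the work surface, if the arm or the gripper's body presses on something with over 40 N, if the wrist force passes 120 N, or if a joint passes its speed limit or range.

## Working session

There is one attempt and no reset: what is moved stays moved. The work goes in short steps, each a Python script; the robot and the scene stay as the last script left them, time stands still between calls to the robot, and variables do not carry over. Pictures are saved under pics/ and viewed, and the job is handed in when it is done.

```bash
mkdir -p pics
python3 - <<'E'
from rig import manip
import cv2,pickle
for n in("scene","top"):
    c=manip.camera(n); pickle.dump(c,open(n+".pkl","wb"))
    cv2.imwrite(f"pics/{n}0.png",cv2.resize(c["image"][:,:,::-1],(800,600),interpolation=cv2.INTER_CUBIC))
    print(n,c["fx"],c["fy"],c["cx"],c["cy"],c["cam_to_world"].round(3))
print(manip.get_time(),manip.get_ee_rot(),manip.get_position(),manip.get_width())
E
```

```text
scene 454.168412157241 454.168412157241 250.23531777084204 193.64180614647663 [[-0.551  0.677 -0.488  1.063]
 [ 0.834  0.442 -0.329  0.457]
 [-0.007 -0.588 -0.809  0.968]
 [ 0.     0.     0.     1.   ]]
top 371.7101741744023 371.7101741744023 257.4694911571535 187.65221032126402 [[-0.015 -0.992  0.125  0.425]
 [-1.     0.014 -0.005  0.118]
 [ 0.003 -0.125 -0.992  0.962]
 [ 0.     0.     0.     1.   ]]
0.1 [ 0.30704948  1.54906183 -0.30927656] [0.23901855 0.57697267 0.252604  ] 0.08537717884272612
```

View pics/scene0.png

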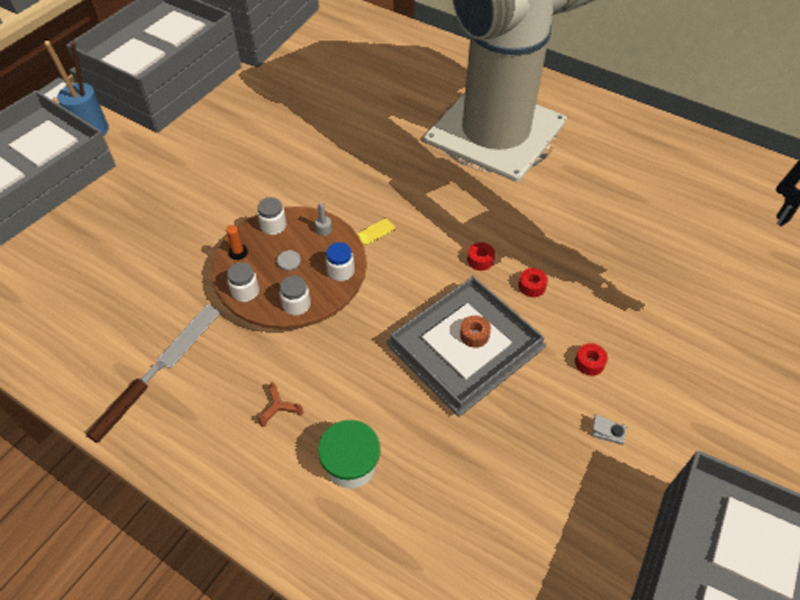

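View pics/top0.png

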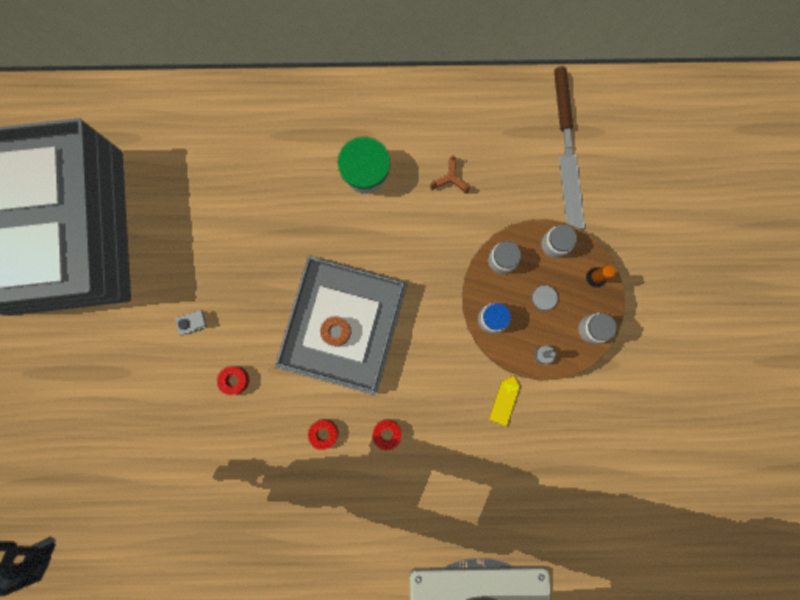

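The top view (at 800x600) shows the ring at (335,331), blue lid at (496,317), handle at (608,271), post at (546,354) and pointer at (506,400). The scene view shows the same items at (476,331), (339,253), (235,240), (322,215) and (377,231). Next I'll measure them.

```bash
cat > h.py <<'E'
import numpy as np,cv2,pickle
from scipy.spatial.transform import Rotation as R
def ray(c,u,v):
    d=np.array([(u-c["cx"])/c["fx"],(v-c["cy"])/c["fy"],1.]);T=c["cam_to_world"];d=T[:3,:3]@d
    return T[:3,3],d/np.linalg.norm(d)
def plane(c,uv,z):
    o,d=ray(c,*uv);return o+d*(z-o[2])/d[2]
def proj(c,p):
    T=c["cam_to_world"];q=T[:3,:3].T@(np.asarray(p)-T[:3,3]);return np.array([c["fx"]*q[0]/q[2]+c["cx"],c["fy"]*q[1]/q[2]+c["cy"]])
def tri(c1,a,c2,b):
    A=np.zeros((3,3));B=np.zeros(3);L=[]
    for c,p in((c1,a),(c2,b)):
        o,d=ray(c,*p);M=np.eye(3)-np.outer(d,d);A+=M;B+=M@o;L.append((o,d,M))
    x=np.linalg.solve(A,B);return x,max(np.linalg.norm(M@(x-o)) for o,d,M in L)
def blobs(c,h0,h1,s0,v0,amin=15,v1=255):
    hsv=cv2.cvtColor(c["image"],cv2.COLOR_RGB2HSV)
    m=cv2.inRange(hsv,(h0,s0,v0),(h1,255,v1))
    n,l,st,ce=cv2.connectedComponentsWithStats(m)
    return [(st[i].tolist(),ce[i].round(2).tolist(),l==i) for i in range(1,n) if st[i,4]>=amin]
E
python3 - <<'E'
from h import *
S=pickle.load(open("scene.pkl","rb"));T=pickle.load(open("top.pkl","rb"))
for nm,a in dict(blue=(105,130,150,60),orange=(3,14,200,120),yellow=(24,34,150,100),terra=(2,12,120,60),white=(0,179,0,215)).items():
    for n,c in(("S",S),("T",T)):
        for st,ce,_ in blobs(c,*a):
            if st[4]<4000: print(nm,n,st,ce)
def crop(c,u0,v0,w,h,k,f):
    cv2.imwrite(f,cv2.resize(c["image"][v0:v0+h,u0:u0+w,::-1],None,fx=k,fy=k,interpolation=cv2.INTER_NEAREST))
crop(S,125,120,130,95,6,"pics/sc.png");crop(T,290,135,120,115,5,"pics/tc.png")
E
```

```text
blue S [209, 155, 15, 14, 165] [216.34, 161.78]
blue T [310, 195, 16, 16, 211] [317.65, 202.27]
orange S [145, 145, 10, 17, 106] [150.03, 152.7]
orange T [387, 170, 6, 7, 22] [389.68, 172.91]
orange T [380, 172, 6, 6, 20] [382.6, 175.0]
yellow S [229, 140, 23, 16, 186] [240.2, 147.71]
yellow T [313, 240, 20, 32, 369] [322.77, 256.19]
terra S [59, 0, 27, 14, 196] [69.21, 4.26]
terra S [235, 0, 17, 7, 63] [244.89, 1.94]
terra S [32, 11, 26, 17, 92] [44.15, 18.88]
terra S [46, 27, 7, 34, 47] [49.13, 42.4]
terra S [0, 28, 30, 21, 114] [13.85, 38.1]
terra S [136, 133, 98, 78, 3563] [183.77, 171.35]
terra S [298, 155, 19, 18, 71] [307.13, 162.52]
terra S [332, 171, 19, 19, 52] [343.15, 177.83]
terra S [295, 202, 19, 20, 304] [303.6, 211.54]
terra S [368, 219, 22, 22, 67] [380.24, 227.04]
terra S [56, 243, 38, 40, 406] [74.4, 262.72]
terra S [165, 244, 29, 29, 256] [177.29, 259.87]
terra S [0, 252, 9, 13, 31] [2.65, 257.19]
terra S [1, 264, 9, 9, 34] [5.38, 268.09]
terra S [1, 269, 19, 16, 55] [11.75, 276.82]
terra S [23, 275, 12, 10, 29] [29.1, 279.83]
terra S [24, 280, 21, 18, 85] [33.2, 
[... 4044 characters left out ...]
8, 23, 14, 35] [286.63, 304.17]
white S [324, 306, 40, 28, 137] [348.66, 321.61]
white S [309, 315, 19, 12, 24] [317.58, 320.58]
white S [297, 316, 58, 37, 169] [328.75, 335.05]
white S [457, 319, 55, 64, 2242] [485.93, 349.87]
white S [131, 332, 23, 18, 41] [141.54, 340.73]
white S [190, 335, 38, 28, 84] [210.5, 350.04]
white S [157, 343, 15, 12, 31] [163.61, 347.71]
white S [340, 348, 13, 9, 21] [347.0, 352.38]
white S [160, 350, 31, 22, 55] [174.64, 360.22]
white S [155, 355, 44, 29, 228] [176.49, 370.32]
white S [315, 372, 20, 12, 46] [325.52, 378.07]
white S [451, 375, 20, 9, 98] [458.22, 380.45]
white S [290, 378, 10, 6, 19] [294.11, 381.0]
white T [0, 151, 37, 31, 813] [18.05, 167.45]
```

View pics/sc.png

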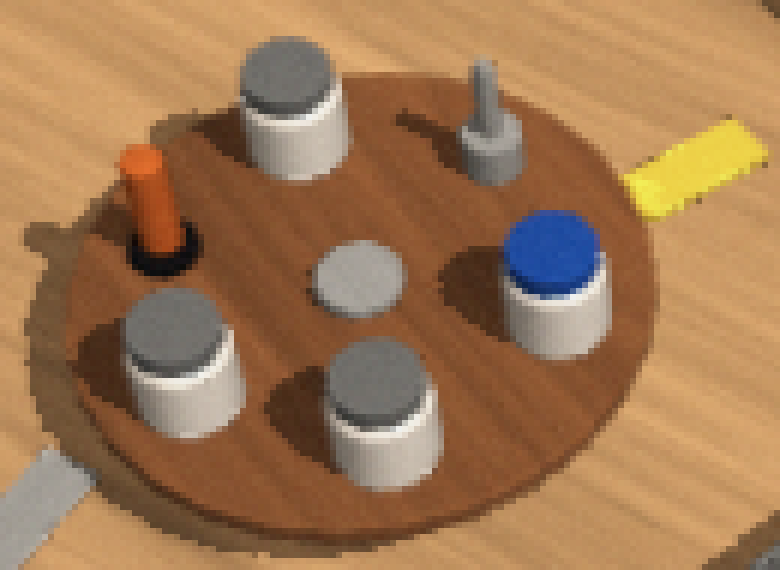

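View pics/tc.png

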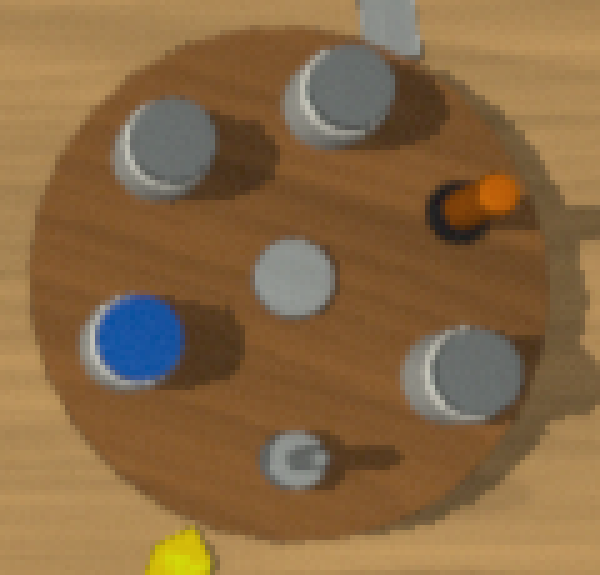

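The crops show the blue lid, handle top, post top and collar, hub and disc edge clearly. I'll triangulate each one and check them against the known carousel geometry.

Run:
```python
from h import *
from scipy.optimize import least_squares
S=pickle.load(open("scene.pkl","rb"));T=pickle.load(open("top.pkl","rb"))
s=lambda x,y:(125+x/6-.5,120+y/6-.5); t=lambda x,y:(290+x/5-.5,135+y/5-.5)
P={}
for n,a,b in(("lid",(316.65+.9,202.2),(216.6,160.8)),("handle",t(498,194),s(142,160)),("posttop",t(315,457),s(485,63)),("collar",t(294,460),s(491,133)),("hub",t(294,278),s(360,277))):
    x,e=tri(T,a,S,b);P[n]=(a,b);print(n,x.round(4),"res",round(e*1000,1))
# disc edge in top: brown mask -> ellipse -> rim points on z=.044
hsv=cv2.cvtColor(T["image"],cv2.COLOR_RGB2HSV)
m=cv2.inRange(hsv,(0,100,60),(20,255,160));m[:, :280]=0;m[:130]=0
m=cv2.morphologyEx(m,cv2.MORPH_CLOSE,np.ones((5,5)))
cs,_=cv2.findContours(m,cv2.RETR_EXTERNAL,cv2.CHAIN_APPROX_NONE);c=max(cs,key=cv2.contourArea)
h=cv2.convexHull(c)
q=np.array([plane(T,p[0],.044)[:2] for p in c]);(cx,cy),r=cv2.minEnclosingCircle(q.astype(np.float32));
f=least_squares(lambda p:np.hypot(*(q-p[:2]).T)-p[2],[cx,cy,r],loss="soft_l1",f_scale=.002);print("disc",f.x,len(c))
def res(p):
    C=p[:2];o=[]
    for n,d,zz in(("lid",0,.094),("handle",180,.106),("posttop",65,p[3]+.044),("collar",65,p[3])):
        w=np.r_[C+.09*np.array([np.cos(p[2]+np.radians(d)),np.sin(p[2]+np.radians(d))]),zz]
        o+=list(proj(T,w)-P[n][0])+list(proj(S,w)-P[n][1])
    return o
g=least_squares(res,[f.x[0],f.x[1],2.0,.07]);print("fit",g.x.round(4),np.round(g.fun,1))
# ring, top view & scene: ring top z .056
for nm,cam,k in(("T",T,0),("S",S,1)):
    hs=cv2.cvtColor(cam["image"],cv2.COLOR_RGB2HSV);m=cv2.inRange(hs,(2,90,40),(14,255,255))
    n,l,st,ce=cv2.connectedComponentsWithStats(m);i=l[219,205:225].max() if nm=="T" else l[219,298:310].max()
    i=[j for j in range(1,n) if st[j,4]>120 and abs(ce[j]-((214,212) if nm=="T" else (304,211.5))).max()<5][0]
    cn,_=cv2.findContours((l==i).astype(np.uint8),cv2.RETR_EXTERNAL,cv2.CHAIN_APPROX_NONE);e=cv2.fitEllipse(max(cn,key=len))
    print("ring",nm,e,plane(cam,e[0],.056 if nm=="T" else .047).round(4))
    crop=cam["image"];u,v=map(int,e[0]);cv2.imwrite(f"pics/ring{nm}.png",cv2.resize(crop[v-45:v+45,u-45:u+45,::-1],None,fx=6,fy=6,interpolation=cv2.INTER_NEAREST));print(u-45,v-45)
# pointer
hs=cv2.cvtColor(T["image"],cv2.COLOR_RGB2HSV);m=cv2.inRange(hs,(24,150,100),(34,255,255))
ys,xs=np.nonzero(m);w=np.array([plane(T,(a,b),.006)[:2] for a,b in zip(xs,ys)]);mu=w.mean(0);_,_,V=np.linalg.svd(w-mu);print("pointer",mu,V[0],"ang axis->ptr",np.arctan2(*(mu-g.x[:2])[::-1]),np.arctan2(*V[0][::-1]))
print("range",np.hypot(*(w-g.x[:2]).T).min(),np.hypot(*(w-g.x[:2]).T).max())
# carousel contour of post
```

```text
lid [ 0.4976 -0.0261  0.0942] res 0.7
handle [ 0.5617 -0.1932  0.1074] res 0.7
posttop [ 0.4411 -0.101   0.1131] res 0.3
collar [ 0.4407 -0.1028  0.0672] res 0.2
hub [ 0.5299 -0.1098  0.0525] res 0.8
disc [-0.11086547 -0.16771961  0.36925138] 888
fit [ 0.53   -0.1097  1.9306  0.0667] [-0.6 -0.1 -0.2  0.3 -0.2  0.3 -0.3  0.2  0.4  0.4 -0.4  0.2 -0.1  0.2
  0.1  0. ]
ring T ((214.1559600830078, 211.58041381835938), (17.49376678466797, 18.407089233398438), 98.26512145996094) [0.4819 0.2198 0.056 ]
169 166
ring S ((303.70654296875, 211.50303649902344), (18.831575393676758, 19.90814971923828), 12.52572250366211) [0.4816 0.2212 0.047 ]
258 166
pointer [ 0.36796007 -0.04989633] [-0.9327845   0.36043457] ang axis->ptr 2.788111848132545 2.772858916114766
range 0.12965993944641327 0.21011376392560846
```

```bash
python3 -c "
import cv2,numpy as np
a=cv2.imread('pics/ringT.png');b=cv2.imread('pics/ringS.png');cv2.imwrite('pics/r2.png',cv2.resize(np.hstack([a,b]),(800,400)))"
```

```text
(no output)
```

View pics/r2.png

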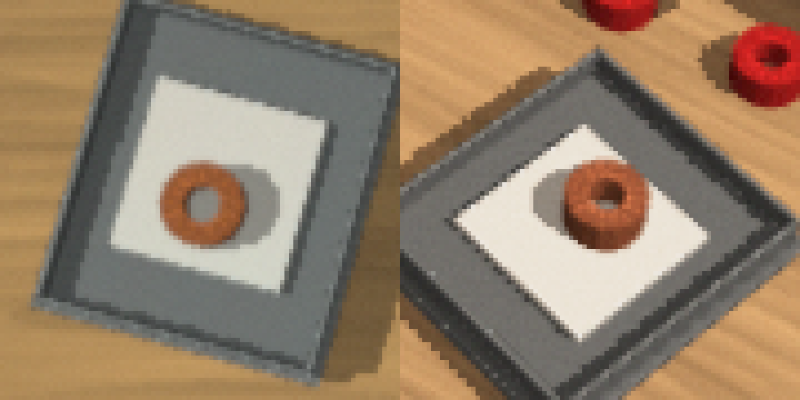

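The fit is within 0.6 px. Carousel axis is (0.530, -0.110), lid angle 1.931 rad, post seat z 0.067, and pointer angle about 2.78. Ring is at about (0.482, 0.2205). Next is the grasp.

```bash
cat >> h.py <<'E'
def ori(a):
    x=np.array([0,0,-1.]);y=np.array([np.cos(a),np.sin(a),0]);return R.from_matrix(np.column_stack([x,y,np.cross(x,y)])).as_rotvec()
E
python3 - <<'E'
from h import *
from rig import manip
for p,aa in(([.482,.2205,.15],(0,1.57,3.14,-1.57,-.26,2.88)),([.44,-.1028,.15],(-.08,3.06)),([.56,-.194,.15],(-1.21,1.93)),([.614,-.14,.12],(-1.21,1.93,-.36,2.78))):
    for a in aa:
        q=manip.solve_ik(p,ori(a));print(p,a,None if q is None else np.round(q,2))
E
```

```text
[0.482, 0.2205, 0.15] 0 [ 0.41  0.43  1.91 -0.    0.8   0.41]
[0.482, 0.2205, 0.15] 1.57 [ 0.41  0.43  1.91 -0.    0.8  -1.16]
[0.482, 0.2205, 0.15] 3.14 None
[0.482, 0.2205, 0.15] -1.57 [ 0.41  0.43  1.91 -0.    0.8   1.98]
[0.482, 0.2205, 0.15] -0.26 [ 0.41  0.43  1.91 -0.    0.8   0.67]
[0.482, 0.2205, 0.15] 2.88 [ 0.41  0.43  1.91 -0.    0.8  -2.47]
[0.44, -0.1028, 0.15] -0.08 [-0.26  0.34  2.08 -0.    0.73 -0.18]
[0.44, -0.1028, 0.15] 3.06 None
[0.56, -0.194, 0.15] -1.21 [-0.35  0.51  1.77 -0.    0.86  0.86]
[0.56, -0.194, 0.15] 1.93 [-0.35  0.51  1.77 -0.    0.86 -2.28]
[0.614, -0.14, 0.12] -1.21 [-0.24  0.6   1.7  -0.    0.85  0.97]
[0.614, -0.14, 0.12] 1.93 [-0.24  0.6   1.7  -0.    0.85 -2.17]
[0.614, -0.14, 0.12] -0.36 [-0.24  0.6   1.7  -0.    0.85  0.12]
[0.614, -0.14, 0.12] 2.78 None
```

Run:
```python
from h import *
from rig import manip
m=manip; o=ori(-.26)
m.move_to([.482,.2205,.14],o);print(m.get_time())
m.servo_line([.482,.2205,.058],rate=.1);print(m.get_time(),np.round(m.get_position(),4),np.round(m.get_contact_force(),1))
m.command_gripper(.03,40);print("w",m.get_width(),np.round(m.get_contact_force(),1))
m.servo_line([.482,.2205,.16],rate=.12);print("w",m.get_width(),np.round(m.get_contact_force(),2),m.get_time())
m.move_to([.44,-.1028,.19],ori(-.08));m.hold(.2)
print("w",m.get_width(),m.get_time())
ims=[]
for n in("scene","top"):
    c=m.camera(n);pickle.dump(c,open(n+"1.pkl","wb"))
    u,v=map(int,proj(c,[.44,-.103,.15]));print(n,u,v);ims.append(cv2.resize(c["image"][v-50:v+50,u-50:u+50,::-1],(400,400),interpolation=cv2.INTER_NEAREST))
cv2.imwrite("pics/g1.png",np.hstack(ims))
```

```text
1.7417
2.7083 [0.4823 0.2207 0.0584] [-0.3  1.1  0.5]
w 0.04519700179538737 [-1.  -0.8  5.5]
w 0.044727065381557865 [ 0.28  0.23 -0.8 ] 4.1667
w 0.04462202445285135 5.6083
scene 203 119
top 357 226
```

View pics/g1.png

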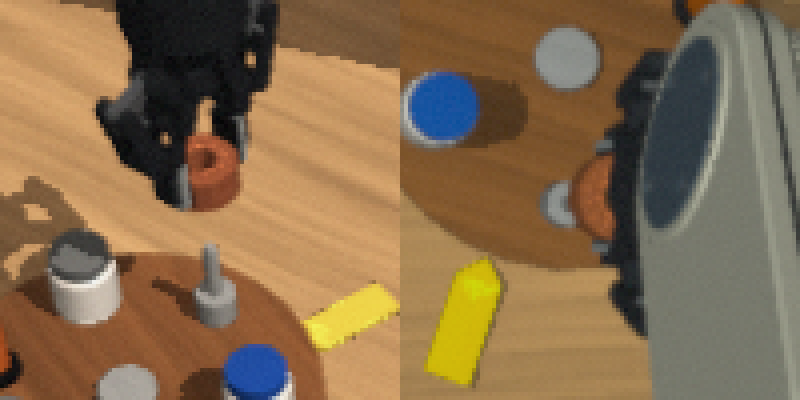

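The scene crop shows the ring held level between the pads, its bore at crop (208,158), above the post at (212,270). The next script checks how well it is centred.

Run:
```python
from h import *
from rig import manip as m
S=pickle.load(open("scene1.pkl","rb"));T=pickle.load(open("top1.pkl","rb"))
tcp=m.get_position();print(tcp)
# bounding extents of ring silhouette vs prediction
def cyl(c,x,y,z):
    a=np.linspace(0,2*np.pi,90);p=np.array([proj(c,[x+.023*np.cos(t),y+.023*np.sin(t),z+d]) for t in a for d in(-.011,.011)]);return p.min(0),p.max(0)
for nm,c in(("S",S),("T",T)):
    hs=cv2.cvtColor(c["image"],cv2.COLOR_RGB2HSV);mk=cv2.inRange(hs,(2,110,60),(14,255,255))
    n,l,st,ce=cv2.connectedComponentsWithStats(mk);w=proj(c,[tcp[0],tcp[1],tcp[2]-.013])
    for j in range(1,n):
        if st[j,4]>40 and np.linalg.norm(ce[j]-w)<30:print(nm,st[j],ce[j])
    print("pred",cyl(c,tcp[0],tcp[1],tcp[2]-.013),"bore top",proj(c,[tcp[0],tcp[1],tcp[2]-.002]))
u,v=map(int,proj(S,[.44,-.103,.177]));cv2.imwrite("pics/g2.png",cv2.resize(S["image"][v-25:v+25,u-25:u+25,::-1],(600,600),interpolation=cv2.INTER_NEAREST));print(u-25,v-25)
```

```text
[ 0.44022334 -0.10220559  0.1899125 ]
S [199 102  15  20 237] [205.6371308  111.47257384]
pred (array([193.03928612, 101.82138322]), array([212.40225307, 121.33547011])) bore top [202.39367106 108.25749294]
T [345 214  16  22 209] [354.44976077 224.58851675]
pred (array([348.55957432, 214.45809663]), array([373.32423487, 236.72741031])) bore top [362.24514633 225.5519945 ]
177 86
```

View pics/g2.png

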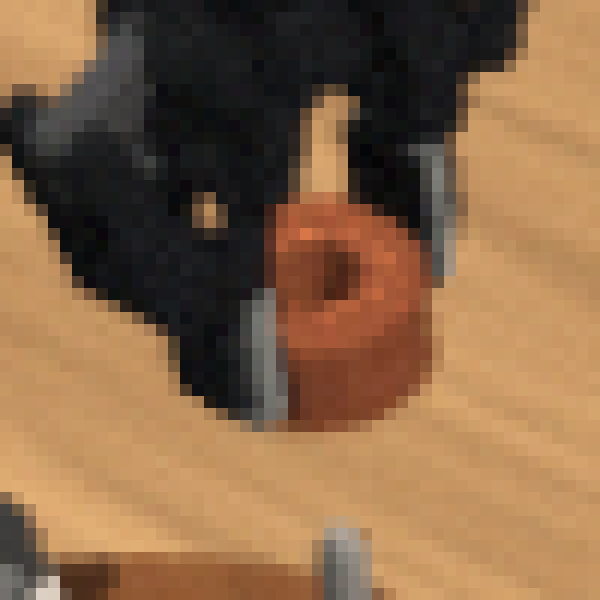

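The scene's bore suggests a y offset of a few mm, but the top mask may be catching brown disc pixels. I'll zoom in on the top view.

Run:
```python
from h import *
T=pickle.load(open("top1.pkl","rb"))
u0,v0=335,200;I=cv2.resize(T["image"][v0:v0+50,u0:u0+50,::-1],(600,600),interpolation=cv2.INTER_NEAREST)
cv2.imwrite("pics/g3.png",I)
S=pickle.load(open("scene1.pkl","rb"))
print(proj(T,[.4402,-.1022,.188])); 
# ring top ellipse in S at z .188 : sensitivity
for d in ([0,0,0],[.005,0,0],[0,.005,0],[0,0,.005]):
    p=np.array([.4402,-.1022,.188])+d;print(d,proj(S,p).round(1),proj(T,p).round(1))
```

```text
[362.25494468 225.56234646]
[0, 0, 0] [202.4 108.2] [362.3 225.6]
[0.005, 0, 0] [201.2 109.4] [362.1 223.1]
[0, 0.005, 0] [204. 109.] [359.8 225.6]
[0, 0, 0.005] [202.2 106.7] [362.9 225.5]
```

View pics/g3.png

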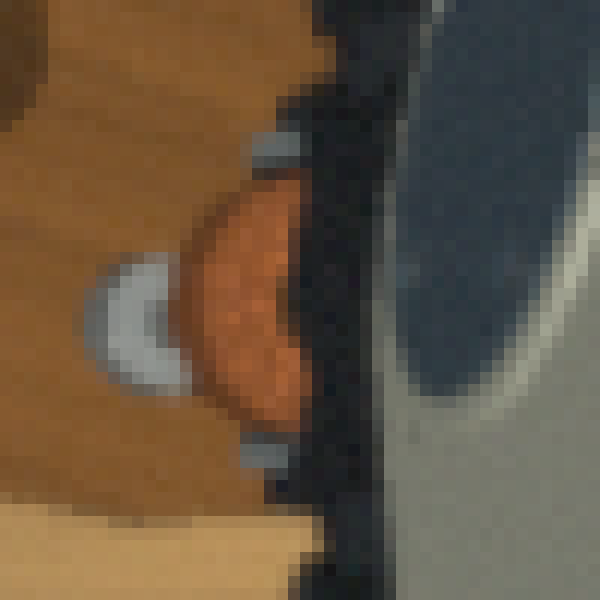

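The top-face edges match the prediction to about 1 px, so the ring is centred within 1–2 mm. Lowering it now, with force checks.

Run:
```python
from h import *
from rig import manip as m
x,y=.4393,-.1035
m.servo_line([x,y,.142],rate=.1);f0=np.array(m.get_contact_force());print(f0.round(2))
z=.142
while z>.0925:
    z-=.006; m.servo_line([x,y,z],rate=.06);f=np.array(m.get_contact_force())-f0;print(round(z,4),np.round(m.get_position(),4),f.round(1))
    if np.linalg.norm(f)>8:break
print(m.get_time(),m.get_width())
ims=[]
for n in("scene","top"):
    c=m.camera(n);pickle.dump(c,open(n+"2.pkl","wb"))
    u,v=map(int,proj(c,[.44,-.103,.1]));ims.append(cv2.resize(c["image"][v-35:v+35,u-35:u+35,::-1],(400,400),interpolation=cv2.INTER_NEAREST))
cv2.imwrite("pics/p1.png",np.hstack(ims))
```

```text
[-0.06 -0.08 -0.66]
0.136 [ 0.4393 -0.1035  0.1361] [-0.2  0.4 -0.5]
0.13 [ 0.4391 -0.1035  0.1297] [-0.   0.9 -0.2]
0.124 [ 0.439  -0.1034  0.1236] [ 0.3 -0.4  0.3]
0.118 [ 0.439  -0.1034  0.1176] [ 0.6 -0.8  0.5]
0.112 [ 0.439  -0.1034  0.1116] [-0.6 -0.3  0.2]
0.106 [ 0.439  -0.1034  0.1056] [-0.4  0.2  0.4]
0.1 [ 0.439  -0.1034  0.0996] [-0.5  0.8 -0.4]
0.094 [ 0.439  -0.1034  0.0936] [ 0.3 -1.  -0.2]
0.088 [ 0.4401 -0.1038  0.0889] [-2.4 -0.3 14.6]
8.5917 0.04466989634109846
```

View pics/p1.png

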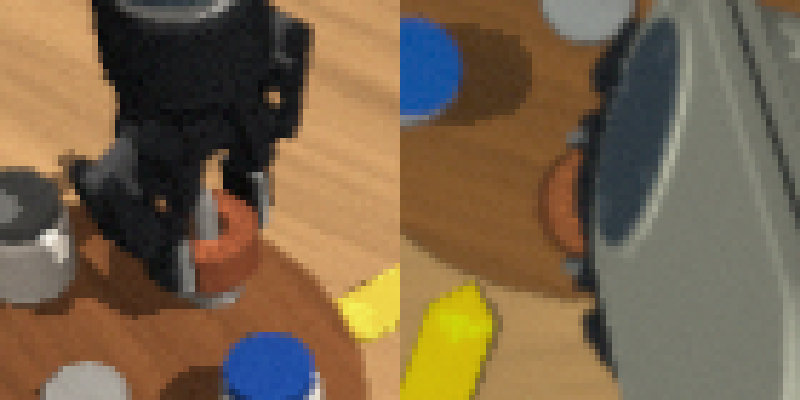

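The post now shows through the ring's bore, and the ring met the collar with 14.6 N at TCP z ≈ 0.089. Releasing and backing straight up.

Run:
```python
from h import *
from rig import manip as m
m.servo_line([.4397,-.1036,.091],rate=.05)
m.command_gripper(.085);m.hold(.3)
print(m.get_width(),m.get_time(),np.round(m.get_contact_force(),1))
m.servo_line([.4397,-.1036,.19],rate=.12)
m.move_to([.40,.12,.25],ori(-.5));m.hold(.3);print(m.get_time())
ims=[]
for n in("scene","top"):
    c=m.camera(n);pickle.dump(c,open(n+"3.pkl","wb"))
    u,v=map(int,proj(c,[.52,-.11,.07]));print(n,u-50,v-50);ims.append(cv2.resize(c["image"][v-62:v+62,u-62:u+62,::-1],(400,400),interpolation=cv2.INTER_NEAREST));print(u-62,v-62)
cv2.imwrite("pics/p2.png",np.hstack(ims))
for n,c in(("S",pickle.load(open("scene3.pkl","rb"))),("T",pickle.load(open("top3.pkl","rb")))):
    for a in((105,130,150,60),(3,14,200,120)):
        for st,ce,_ in blobs(c,*a): 
            if st[4]<300:print(n,st,ce)
```

```text
0.08505425749962998 9.725 [ 1.  -0.1 -0. ]
11.9333
scene 135 108
123 96
top 300 143
288 131
S [209, 155, 15, 14, 168] [216.47, 161.63]
S [145, 145, 10, 17, 107] [149.99, 152.71]
T [310, 195, 16, 16, 212] [317.62, 202.37]
T [387, 170, 6, 8, 21] [389.9, 173.1]
T [380, 173, 6, 5, 20] [382.45, 175.1]
```

View pics/p2.png

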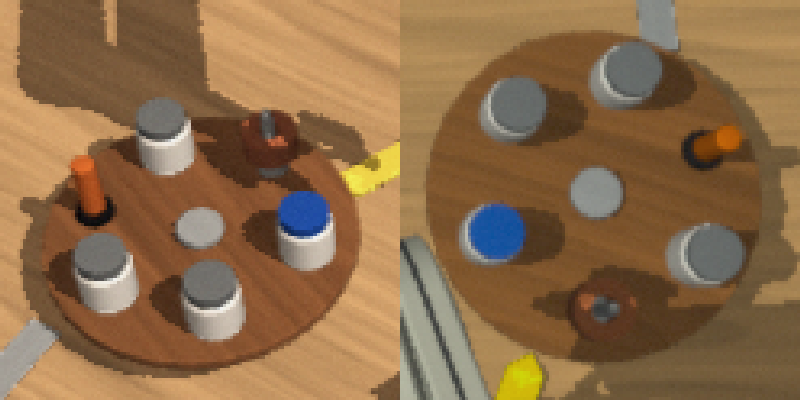

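The ring sits on the collar with the post through it, around (268,140) in the left half and (600,308) in the right, and the carousel hasn't moved. Next I'll grip the handle.

Run:
```python
from h import *
from rig import manip as m
h=np.array([.5617,-.1936]);a=5.0722-2*np.pi
m.move_to([*h,.18],ori(a));m.servo_line([*h,.092],rate=.1);print(m.get_time(),np.round(m.get_contact_force(),1))
m.command_gripper(.0,60);m.hold(.2);print("w",m.get_width(),np.round(m.get_contact_force(),1))
C=np.array([.53,-.1097])
p=np.array(m.get_position());print(p,p[:2]-C,np.hypot(*(p[:2]-C)))
for k in range(1,8):
    b=a+k*.1;m.servo_line([C[0]+.09*np.cos(b),C[1]+.09*np.sin(b),.092],ori(b),rate=.06)
    f=np.array(m.get_contact_force());print(k,f.round(1),round(m.get_width(),4))
    if np.linalg.norm(f)>40:break
print(m.get_time())
ims=[]
for n in("scene","top"):
    c=m.camera(n);pickle.dump(c,open(n+"4.pkl","wb"))
    u,v=map(int,proj(c,[.52,-.11,.07]));ims.append(cv2.resize(c["image"][v-62:v+62,u-62:u+62,::-1],(400,400),interpolation=cv2.INTER_NEAREST));print(u-62,v-62)
    for st,ce,_ in blobs(c,105,130,150,60):
        if st[4]<300:print(n,st,ce,plane(c,ce,.094 if n=="top" else .0925))
cv2.imwrite("pics/p3.png",np.hstack(ims))
```

```text
14.4167 [-0.7  0.3  0.9]
w 0.018701500376347463 [ 2.2 -5.8  0.5]
[ 0.56319786 -0.19496694  0.09274114] [ 0.03319786 -0.08526694] 0.09150163586870465
1 [ 3.9 -5.5  2.3] 0.0186
2 [ 3.8 -4.   3. ] 0.0183
3 [ 3.6 -4.6  5. ] 0.0183
4 [ 3.4 -4.2  6.1] 0.0185
5 [ 4.4 -3.6  7. ] 0.0185
6 [ 3.2 -2.5  7.1] 0.0186
7 [ 1.9 -2.9  6.8] 0.0185
17.3333
123 96
scene [207, 138, 15, 13, 153] [214.14, 143.77] [ 0.45303034 -0.06551572  0.0925    ]
288 131
top [328, 214, 17, 17, 216] [335.93, 221.96] [ 0.45123938 -0.06797209  0.094     ]
```

View pics/p3.png

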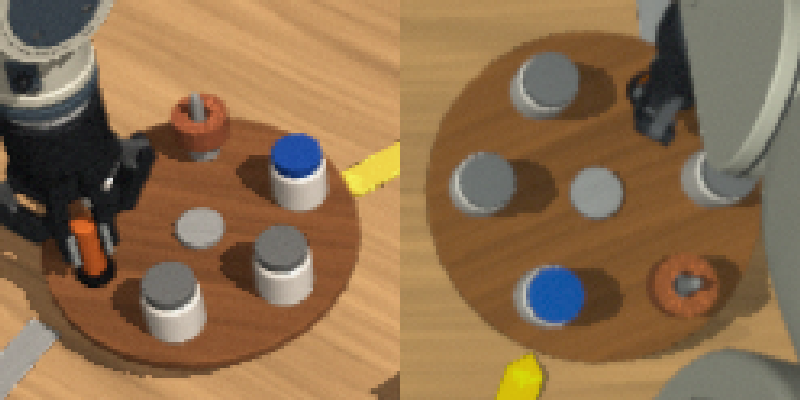

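The handle is gripped and the carousel follows: the top-view lid angle is about 2.65, with the target near 2.785. Finishing the turn.

Run:
```python
from h import *
from rig import manip as m
a=5.0722-2*np.pi;C=np.array([.53,-.1097])
for k in(.78,.85):
    b=a+k;m.servo_line([C[0]+.09*np.cos(b),C[1]+.09*np.sin(b),.0925],ori(b),rate=.05)
m.hold(.3);f=np.array(m.get_contact_force());print(f.round(1),round(m.get_width(),4),m.get_time(),m.get_position())
p=np.array([.36796,-.0499])-C
ims=[]
for n in("scene","top"):
    c=m.camera(n);pickle.dump(c,open(n+"5.pkl","wb"))
    u,v=map(int,proj(c,[.5,-.1,.07]));ims.append(cv2.resize(c["image"][v-66:v+66,u-66:u+66,::-1],(400,400),interpolation=cv2.INTER_NEAREST))
    for st,ce,_ in blobs(c,105,130,150,60):
        if st[4]<300:
            w=plane(c,ce,.094 if n=="top" else .0925);
            for ang in(2.773,2.788):
                d=w[:2]-C;print(n,w,"ang",np.arctan2(d[1],d[0]),"side mm",1000*(-np.sin(ang)*d[0]+np.cos(ang)*d[1]))
cv2.imwrite("pics/p4.png",np.hstack(ims))
# pointer re-measure both views
for n in("scene","top"):
    c=pickle.load(open(n+"5.pkl","rb"))
    for st,ce,l in blobs(c,24,34,150,100,60):
        if st[4]<500:
            w=plane(c,ce,.006)[:2];print(n,"ptr",st,w,np.arctan2(*(w-C)[::-1]))
```

```text
[ 2.  -1.1  5.2] 0.0184 18.3 [ 0.61398917 -0.14174806  0.09268063]
scene [ 0.44779866 -0.0774611   0.0925    ] ang 2.767833389720171 side mm -0.4561954999782736
scene [ 0.44779866 -0.0774611   0.0925    ] ang 2.767833389720171 side mm -1.7805357308667698
top [ 0.44561528 -0.07985925  0.094     ] ang 2.801690005800843 side mm 2.567563758042124
top [ 0.44561528 -0.07985925  0.094     ] ang 2.801690005800843 side mm 1.2252938339569615
scene ptr [229, 140, 23, 16, 186] [ 0.3642222  -0.04649814] 2.7773586963751424
top ptr [313, 240, 20, 32, 366] [ 0.36777398 -0.04976624] 2.7877000749716947
```

View pics/p4.png

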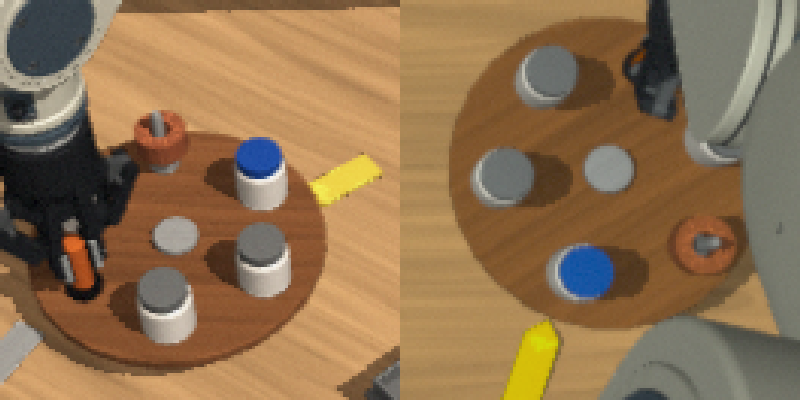

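The jar lies on the pointer line to within about ±2.5 mm in both views. The ring is still on its collar and the handle is in the grip. I'll check for drift before handing in.

Run:
```python
from h import *
from rig import manip as m
m.hold(1.0)
c=m.camera("top");print([ce for st,ce,_ in blobs(c,105,130,150,60) if st[4]<300],m.get_width(),m.get_time(),np.abs(m.get_joint_vel()).max(),np.round(m.get_contact_force(),1))
c5=pickle.load(open("top5.pkl","rb"));print([ce for st,ce,_ in blobs(c5,105,130,150,60) if st[4]<300])
m.sign_off()
```

```text
[[341.12, 224.28]] 0.018578028871682226 19.45 0.0011317250465759491 [ 2.7 -2.2  5.2]
[[341.13, 224.31]]
the job is handed in; nothing more can be done
```

I threaded the terracotta ring onto the post until it sat on the collar and let go of it. Then I gripped the orange handle at a commanded 60 N, turned the carousel about 0.85 rad, and handed the job in at about 19.5 s, still holding the handle.

**Last checks:**
- **Jar at the pointer:** the blue lid was between 1.8 mm to one side and 2.6 mm to the other of the pointer line. The two cameras differ by about 3 mm, but both are within the 8 mm limit.
- **Holding still:** over a further second of holding, the lid moved less than 0.05 px in the top view. The fingers stayed closed on the handle at 18.6 mm.
- **Ring:** I judged it only by eye. Both views after release, and again after the turn, show it upright on the collar with the post through it.
- **Bystanders:** I kept the arm away from the stilt, spatula, pot and clip, but took no final measurement of their positions.

No check failed.

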